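# Find the loose desk socket and hold its cover open

### The arm

A 7-joint arm with a two-finger parallel gripper is mounted at the origin on the work surface. World frame = base frame: x ahead of the robot, y to its left, z up, the work surface at z = 0. Lengths are in mm, angles in rad, forces in N, time in s.
With the tool pointing down it reaches from about 425 to 875 mm from the base axis. Payload 8.4 kg.
Tool frame: the origin (TCP) lies between the finger pads; the fingertips stand 17 mm ahead of it and the grasp point (between the pads) lies 2 mm behind it (ctrl.tcp_to_tips is the distance from the TCP to the fingertips, in mm); z points along the fingers, y is the direction in which the jaws open and shut (so a half turn about z gives the same grasp; the last joint's range is limited). The gripper opens to 85 mm and grips with 20 to 120 N. Pads are 22 mm wide; open, the fingers measure 114 mm over their backs; the gripper's body (76 mm by 85 mm) begins 54 mm behind the grasp point. The pads swing forward as they close: fully open they stand 13 mm farther back than shut.
Start: joints at [1.238, 0.333, 0.04, 1.465, -0.013, 1.343, -0.059], TCP at [150.568, -632.291, 217.408] pointing down, gripper open.
Joint ranges: [-2.58, 2.58], [-0.38, 2.09], [-1.3, 1.39], [0.25, 2.4], [-1.5, 4.64], [0.08, 2.09], [-2.65, 2.65]. Speed limits (rad/s): [2.22, 2.22, 2.79, 2.79, 3.14, 3.14, 3.14].

### API

Orientations are given as a unit quaternion [w, x, y, z].
In Python, from cell import ctrl gives the robot as it stands.
- The arm moves only by the tool apply_moves, never from a script. Its argument "steps" is a list of rows, each an object with "twist": the turn, a rotation vector about the tool's x, y, z in rad, a list of three; "linear": the shift along the tool's x, y, z in m, a list of three; "grip": the opening, from 0 (shut) to 1 (fully open). In form: [{"twist": [wx, wy, wz], "linear": [x, y, z], "grip": grip}, ...]. A call has 1 to 12 rows; each row shifts and turns the commanded pose from where the row before left it, along the tool's axes as they then stand; what a row does not reach is not made up. A row lasts 1/10 s, in which the tool goes at most 50 mm and 8.59 degrees, less where a joint would pass 70% of its speed; a pose out of reach is approached as far as the arm can. A call is refused whole if a number of a shift passes 0.05 or a number of a turn 0.15, either way. A call with a gripper value outside its range is refused whole. The fingers move at their own pace and stop on an object; the grip force is fixed at half the most. Time passes only in rows, so rows that do not move let the fingers close. It gives the time, the measured TCP pose, the force and the opening at its end, in the units of the state.
- ctrl.sense(): the state, without advancing time (a new reading comes with each control period).
- ctrl.grab_frame(name): name is "scene" or "top" or "wrist"; returns a dict with "frame" (400x640x3 uint8, blue, green, red), "intrinsics" (3x3 intrinsics, pixels), "R" (3x3) and "t" (3): a world point X has camera coordinates R X + t; the wrist camera has in their place "tool_from_camera" (4x4, takes a point from camera to tool coordinates, whose origin is the TCP and whose axes are the flange's). Camera axes: x right, y down, z forward; pixel columns grow to the right and rows downward; lengths in mm; the calibration is good to about 2 mm. A picture is of the moment at which its call begins: read the wrist's pose just before it. There is no depth.
- ctrl.hand_in(): hands the job in, once; it reports no verdict.
The state is a dict: "t": time; "joints": joint angles; "joint_vel": joint speeds; "joint_torque": joint torques, N m; "position": TCP position; "tcp_rot": TCP orientation; "contact_force": force on the tool from outside, world axes, zero at the start; "moment": the same for the moment, N m; "grip_width": opening from 0.0 (shut) to 1.0 (fully open).
Only numpy, scipy, OpenCV 4.12 (cv2) and the standard library are available. Lean on these libraries where they do the work, as an engineer would, in place of code of your own. Each camera call takes 0.05 s, during which the arm holds its last target. There are 200 camera calls.

### The job

One of the three sockets in the desk's power strip has lost its grip: tap each of them down, fully home, on its closed cover; two stay down and the loose one comes back up. Then lift the loose socket's cover by its lip to 60 degrees or more and finish still holding it open, so that a colleague can get at its screw. Leave the other two covers shut and their sockets home, and the screwdriver, case, mouse and tray by the strip where they are.

Things in the scene. Friction and masses are not known exactly. Their poses are not given: they have to be found in the camera images.
- socket_1 (a joint): how far socket 1 is pushed down (m): 0 to 0.001 at the start, standing proud; 0.008 fully home. The end of the travel is a hard stop
- cover_1 (a joint): opening of socket 1's cover (rad): 0 shut, 1.57 upright, 1.7 at its stop. A cover is a white flap 56 (x) x 54 (y) x 8 mm, the first 2 mm from its hinge line bare
- press_1 (a point): middle of the top of socket 1's cover while shut, where to press; x points from the hinge to the lip, y along the strip, z out of the cover. 67 mm over the desk with the socket proud, 59 mm with it home
- lip_1 (a point): middle of the thumb lip of socket 1's cover, same axes; turns with the cover. A tongue 22 mm wide (y), 10 mm thick, standing 26 mm out from the flap; this point is 15 mm from the flap's edge, 63.5 mm over the desk with the socket proud. Free below down to the desk, so it can be pinched by its two sides from above; 54 mm of gap to the next lip
- hinge_1 (a point): point on the hinge line of socket 1's cover, in the middle of its width, axes as at press_1 with the cover shut; the hinge line runs along y; press point 29 mm and lip point 73 mm from it along x, 6 mm and 2 mm above it (shut)
- socket_2 (a joint): how far socket 2 is pushed down (m): 0 to 0.001 at the start, standing proud; 0.008 fully home. A sound socket is a tight push fit: it moves at about 5 N and stays where it is pushed. Pressing any of them to about 10 N sends it home
- cover_2 (a joint): opening of socket 2's cover (rad): 0 shut, 1.57 upright, 1.7 at its stop. A light spring and its weight keep a cover shut, and shut it again when let go; about 1 N at the lip lifts it
- press_2 (a point): middle of the top of socket 2's cover while shut, where to press; x points from the hinge to the lip, y along the strip, z out of the cover. 67 mm over the desk with the socket proud, 59 mm with it home
- lip_2 (a point): middle of the thumb lip of socket 2's cover, same axes; turns with the cover. A tongue 22 mm wide (y), 10 mm thick, standing 26 mm out from the flap; this point is 15 mm from the flap's edge, 63.5 mm over the desk with the socket proud. Free below down to the desk, so it can be pinched by its two sides from above; 54 mm of gap to the next lip
- hinge_2 (a point): point on the hinge line of socket 2's cover, in the middle of its width, axes as at press_2 with the cover shut; the hinge line runs along y; press point 29 mm and lip point 73 mm from it along x, 6 mm and 2 mm above it (shut)
- socket_3 (a joint): how far socket 3 is pushed down (m): 0 to 0.001 at the start, standing proud; 0.008 fully home. A loose socket yields at about 2 N, rising to 4 N when home; when let go, the seal under it pushes it up again within 0.2 s
- cover_3 (a joint): opening of socket 3's cover (rad): 0 shut, 1.57 upright, 1.7 at its stop
- press_3 (a point): middle of the top of socket 3's cover while shut, where to press; x points from the hinge to the lip, y along the strip, z out of the cover. 67 mm over the desk with the socket proud, 59 mm with it home
- lip_3 (a point): middle of the thumb lip of socket 3's cover, same axes; turns with the cover. A tongue 22 mm wide (y), 10 mm thick, standing 26 mm out from the flap; this point is 15 mm from the flap's edge, 63.5 mm over the desk with the socket proud. Free below down to the desk, so it can be pinched by its two sides from above; 54 mm of gap to the next lip
- hinge_3 (a point): point on the hinge line of socket 3's cover, in the middle of its width, axes as at press_3 with the cover shut; the hinge line runs along y; press point 29 mm and lip point 73 mm from it along x, 6 mm and 2 mm above it (shut)
- strip: power strip, an aluminium bar 67 (x) x 308 (y) x 48 mm fixed to the desk; origin under its centre, x away from the robot, y along it. Three like sockets, white, 50 x 50 mm, sit in its top in a row 76 mm apart; their number does not tell their place in the row. Each has a hinged cover, lip on the side away from the robot, that rides up and down with it
- screwdriver: not part of the job: screwdriver 190 mm long lying in front of the lips; origin at its middle on the desk
- aid_case: not part of the job: black hearing-aid case 58 x 78 x 34 mm by the strip's left end; origin under its centre
- mouse: not part of the job: computer mouse 100 x 58 x 32 mm by the strip's right end; origin under its centre
- tray: not part of the job: steel tray 70 x 110 x 16 mm with two hearing aids, between strip and robot; origin under its centre

How it is judged (in metres and radians):
On the way, in this order (a step that is already met when the one before it is completed fails the run):
1. the loose socket, tapped home, comes back up (((value of joint socket_1 between 0.002 and 0.0065 m and velocity of joint socket_1 below -0.004 m/s) or (value of joint socket_2 between 0.002 and 0.0065 m and velocity of joint socket_2 below -0.004 m/s) or (value of joint socket_3 between 0.002 and 0.0065 m and velocity of joint socket_3 below -0.004 m/s))), for 0.02 s.
2. with the other two sockets home and shut, the loose socket's cover is lifted (((value of joint each of socket_2, socket_3 above 0.006 m and value of joint each of cover_2, cover_3 below 0.2 rad and value of joint cover_1 above 1 rad) or (value of joint each of socket_1, socket_3 above 0.006 m and value of joint each of cover_1, cover_3 below 0.2 rad and value of joint cover_2 above 1 rad) or (value of joint each of socket_1, socket_2 above 0.006 m and value of joint each of cover_1, cover_2 below 0.2 rad and value of joint cover_3 above 1 rad))), for 0.2 s.
At the end, for the whole second after the job is handed in: The loose socket's cover stands open by more than 1.0 rad (57 degrees), steady and held by the gripper (contact of at least 0.3 N); the two sound sockets are down by more than 6 of their 8 mm with their covers shut (under 0.2 rad) (((value of joint each of socket_2, socket_3 above 0.006 m and value of joint each of cover_2, cover_3 below 0.2 rad and value of joint cover_1 above 1 rad and velocity of joint cover_1 between -0.3 and 0.3 rad/s and contact force between the fingers and cover_1 above 0.3 N) or (value of joint each of socket_1, socket_3 above 0.006 m and value of joint each of cover_1, cover_3 below 0.2 rad and value of joint cover_2 above 1 rad and velocity of joint cover_2 between -0.3 and 0.3 rad/s and contact force between the fingers and cover_2 above 0.3 N) or (value of joint each of socket_1, socket_2 above 0.006 m and value of joint each of cover_1, cover_2 below 0.2 rad and value of joint cover_3 above 1 rad and velocity of joint cover_3 between -0.3 and 0.3 rad/s and contact force between the fingers and cover_3 above 0.3 N))); the arm keeps its last pose, push and grip.
It fails at once if a cover other than the loose socket's is opened, or the loose one's before the other two sockets are home ((value of joint cover_1 above 0.5 rad and not (value of joint each of socket_2, socket_3 above 0.006 m)) or (value of joint cover_2 above 0.5 rad and not (value of joint each of socket_1, socket_3 above 0.006 m)) or (value of joint cover_3 above 0.5 rad and not (value of joint each of socket_1, socket_2 above 0.006 m))).
It fails at once if a thing lying by the strip is moved by more than 25 mm (distance of any of screwdriver, aid_case, mouse, tray from where it was at the start of the episode above 0.025 m).
It also fails if it takes over 51 s, if anything falls off the work surface, if the arm or the gripper's body presses on something with over 40 N, if the wrist force passes 120 N, or if a joint passes its speed limit or range.

## Working session

There is one attempt and no reset: what is moved stays moved. The work goes in short steps, Python scripts to look and compute and a tool call to move; the robot and the scene stay as the last step left them, time stands still between calls to the robot, and variables do not carry over. Pictures are saved under pics/ and viewed, about 8 in all and at most 12, crops included, and the job is handed in when it is done.

Besides the shell and the picture viewer there is one more tool, called in YAML: its name, and indented under it one key for each argument. apply_moves: Moves the arm, as the interface text tells. Its arguments: {"type":"object","properties":{"steps":{"type":"array","items":{"type":"object","properties":{"twist":{"type":"array","items":{"type":"number"}},"linear":{"type":"array","items":{"type":"number"}},"grip":{"type":"number"}}}}},"required":["steps"]}

```bash
mkdir -p pics; ls
python3 - <<'E'
from cell import ctrl
import cv2,numpy as np
s=ctrl.sense();print(s)
for n in("top","scene"):
    f=ctrl.grab_frame(n);cv2.imwrite(f"pics/{n}0.png",f["frame"]);print(n,f["intrinsics"],f["R"],f["t"])
    np.savez(f"{n}.npz",K=f["intrinsics"],R=f["R"],t=f["t"])
E
```

```text
pics
{'t': 0.0, 'joints': array([ 1.23780747,  0.33395122,  0.03989248,  1.46632196, -0.01339555,
        1.34330988, -0.05850757]), 'joint_vel': array([ 0.00233248, -0.00050138, -0.00035774, -0.00152623, -0.00163944,
        0.00013561, -0.000834  ]), 'joint_torque': array([ 6.80177636e-04, -6.58560634e+01,  1.36567958e+00, -4.05564129e+01,
        1.67600921e-02,  1.25961215e-02, -3.50686912e-05]), 'position': array([ 150.41994151, -631.83321633,  216.47069886]), 'tcp_rot': array([-8.46402086e-04,  9.93177708e-01,  1.16607448e-01, -1.64006254e-04]), 'contact_force': array([-0.59393697, -0.94407866, -0.40441626]), 'moment': array([-0.00183025,  0.02399137, -0.01632402]), 'grip_width': 1.0019991868761942}
top [[430.80753675   0.         327.49646983]
 [  0.         430.80753675 198.9003199 ]
 [  0.           0.           1.        ]] [[-0.02510003 -0.9996062  -0.01254754]
 [-0.98875679  0.0266745  -0.14713424]
 [ 0.14741099  0.00871339 -0.98903694]] [ 59.67684212 596.44103837 827.75083086]
scene [[361.95557694   0.         319.84483995]
 [  0.         361.95557694 192.9497268 ]
 [  0.           0.           1.        ]] [[ 7.22370504e-01  6.91505820e-01  7.45536048e-04]
 [ 5.42494359e-01 -5.66038836e-01 -6.20725307e-01]
 [-4.28813160e-01  4.48798102e-01 -7.84027766e-01]] [-454.86126988 -239.87105753 1021.16211892]
```

View pics/top0.png

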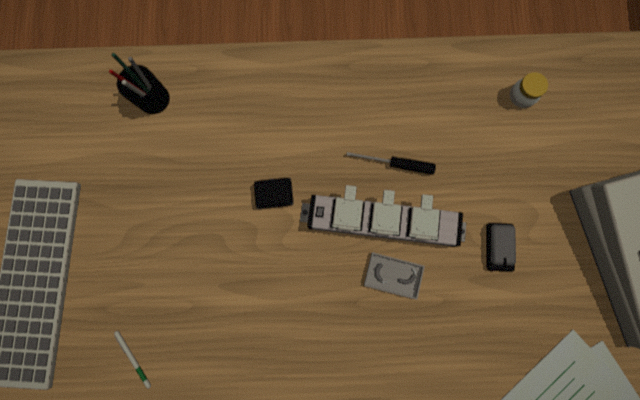

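View pics/scene0.png

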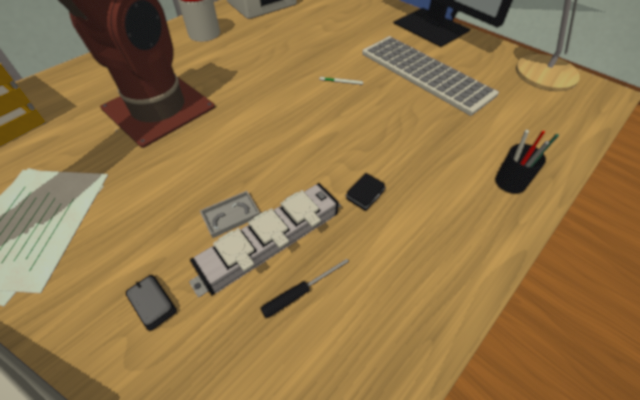

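The top view shows the strip at (310–463, 195–245), with lips at about (350,192), (389,197) and (427,202). The scene view shows the same three lips. I'll enlarge both views to pick exact pixels.

Run:
```python
import cv2,numpy as np
a=cv2.imread("pics/top0.png")[175:255,300:470];b=cv2.imread("pics/scene0.png")[175:300,185:345]
a=cv2.resize(a,(765,360),interpolation=cv2.INTER_CUBIC)
cv2.imwrite("pics/topc.png",a);cv2.imwrite("pics/scenec.png",cv2.resize(b,(768,600),interpolation=cv2.INTER_CUBIC))
```

```text
(no output)
```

View pics/topc.png

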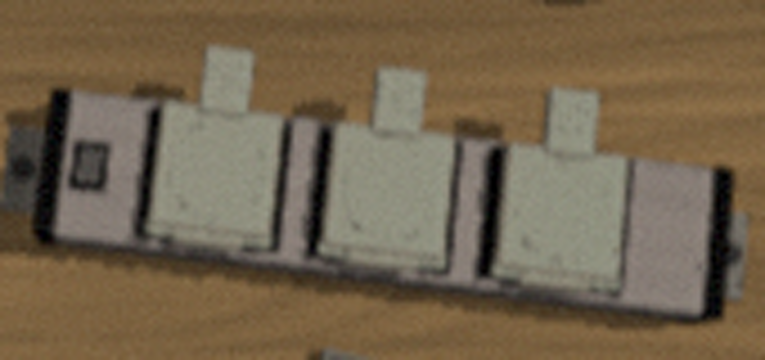

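View pics/scenec.png

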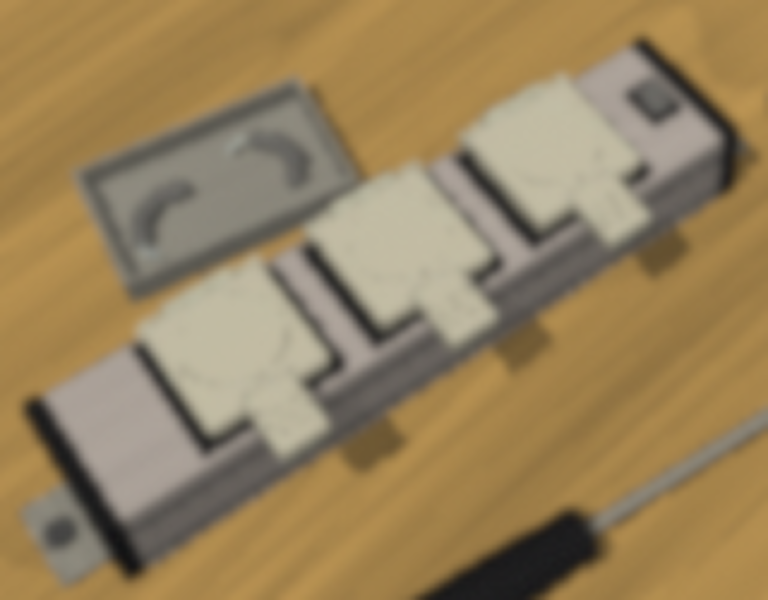

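```bash
cat > h.py <<'E'
import numpy as np,cv2
C={n:np.load(f"{n}.npz") for n in("top","scene")}
P={n:c["K"]@np.c_[c["R"],c["t"]] for n,c in C.items()}
def tri(a,b):
    X=cv2.triangulatePoints(P["top"],P["scene"],np.float64(a),np.float64(b));return X[:3,0]/X[3,0]
def at_z(n,uv,z):
    c=C[n];d=c["R"].T@np.linalg.solve(c["K"],[*uv,1]);o=-c["R"].T@c["t"];return o+d*(z-o[2])/d[2]
def proj(n,X):
    p=P[n]@np.append(X,1);return p[:2]/p[2]
tc=lambda u,v:((u+.5)/4.5+299.5,(v+.5)/4.5+174.5)
sc=lambda u,v:((u+.5)/4.8+184.5,(v+.5)/4.8+174.5)
E
python3 - <<'E'
from h import *
np.set_printoptions(precision=1,suppress=True)
for n,a,b in[("L",(231,48),(622,226)),("M",(402,70),(477,321)),("R",(574,90),(307,434)),("Lh",(145,235),(560,75)),("Mh",(312,256),(412,162)),("Rh",(484,277),(245,260))]:
    print(n,tri(tc(*a),sc(*b)),at_z("top",tc(*a),67),at_z("scene",sc(*b),67))
l=[at_z("top",tc(*a),68)[:2] for a in((231,48),(402,70),(574,90))]
d=l[0]-l[2];print(np.linalg.norm(d)/2,"strip yaw",np.arctan2(-d[0],d[1]))
E
```

```text
L [619.5  -3.7  69.2] [620.4  -3.2  67. ] [617.8  -3.6  67. ]
M [608.7 -76.5  70.1] [608.6 -77.8  67. ] [608.1 -74.2  67. ]
R [ 598.  -151.7   67.9] [ 597.7 -152.5   67. ] [ 598.2 -150.7   67. ]
Lh [539.8  37.   60.6] [539.1  36.9  67. ] [543.8  33.9  67. ]
Mh [528.1 -36.6  58.6] [528.1 -35.2  67. ] [532.6 -41.1  67. ]
Rh [ 516.3 -113.1   56.3] [ 517.1 -108.9   67. ] [ 520.8 -119.1   67. ]
75.43061743182784 strip yaw -0.15128698679093783
```

apply_moves:
  steps:
    - {"twist": [0,0,0.096],"linear": [0,0,0],"grip": 0}
    - {"twist": [0,0,0.096],"linear": [0,0,0],"grip": 0}
    - {"twist": [0,0,0.096],"linear": [0,0,0],"grip": 0}
    - {"twist": [0,0,0.096],"linear": [0,0,0],"grip": 0}
    - {"twist": [0,0,0],"linear": [0.02,-0.035,0],"grip": 0}
    - {"twist": [0,0,0],"linear": [0.02,-0.035,0],"grip": 0}
    - {"twist": [0,0,0],"linear": [0.02,-0.035,0],"grip": 0}
    - {"twist": [0,0,0],"linear": [0.02,-0.035,0],"grip": 0}
    - {"twist": [0,0,0],"linear": [0.02,-0.035,0],"grip": 0}
    - {"twist": [0,0,0],"linear": [0.02,-0.035,0],"grip": 0}
    - {"twist": [0,0,0],"linear": [0.02,-0.035,0],"grip": 0}
    - {"twist": [0,0,0],"linear": [0.02,-0.035,0],"grip": 0}

```text
t: 1.3
position: [351.3, -377.8, 217.2]
tcp_rot: [-0.0, 0.997, -0.075, -0.0]
contact_force: [0.4, -0.2, -0.3]
grip_width: -0.002
```

```bash
cat >> h.py <<'E'
from scipy.spatial.transform import Rotation as Ro
np.set_printoptions(precision=4,suppress=True)
YAW=-0.15
RD=Ro.from_matrix(np.array([[np.cos(YAW),np.sin(YAW),0],[np.sin(YAW),-np.cos(YAW),0],[0,0,-1]]).T)
def go(target,s,pitch=0):
    """tool-frame shift (m) and turn (rad) from the measured pose to target"""
    q=s["tcp_rot"];R=Ro.from_quat([q[1],q[2],q[3],q[0]])
    print("t %.2f"%s["t"],"pos",s["position"],"F",s["contact_force"],"grip %.3f"%s["grip_width"])
    print("shift",R.inv().apply(np.array(target)-s["position"])/1000,"turn to nominal",(R.inv()*RD).as_rotvec())
E
python3 -c "
from h import *
from cell import ctrl
s=ctrl.sense();print(s['joints'],ctrl.tcp_to_tips);go([543.5,-143.5,120],s)"
```

```text
[ 0.8551  0.069  -0.1254  1.7815  0.0091  1.292  -0.9935] 17.0
t 1.30 pos [ 351.3081 -377.8323  217.2273] F [ 0.4101 -0.2177 -0.3127] grip -0.002
shift [ 0.155  -0.2604  0.0972] turn to nominal [-0.0001  0.0003 -0.0002]
```

apply_moves:
  steps:
    - {"twist": [0,0,0],"linear": [0.022,-0.037,0.0],"grip": 0}
    - {"twist": [0,0,0],"linear": [0.022,-0.037,0.0],"grip": 0}
    - {"twist": [0,0,0],"linear": [0.022,-0.037,0.0],"grip": 0}
    - {"twist": [0,0,0],"linear": [0.022,-0.037,0.0],"grip": 0}
    - {"twist": [0,0,0],"linear": [0.022,-0.037,0.02],"grip": 0}
    - {"twist": [0,0,0],"linear": [0.022,-0.037,0.02],"grip": 0}
    - {"twist": [0,0,0],"linear": [0.022,-0.037,0.02],"grip": 0}
    - {"twist": [0,0,0],"linear": [0,0,0.02],"grip": 0}
    - {"twist": [0,0,0],"linear": [0,0,0.015],"grip": 0}
    - {"twist": [0,0,0],"linear": [0,0,0],"grip": 0}

```text
t: 2.3
position: [539.7, -147.0, 120.0]
tcp_rot: [-0.0, 0.997, -0.076, -0.002]
contact_force: [0.4, -0.9, 0.6]
grip_width: 0.0
```

```bash
python3 -c "
from h import *
from cell import ctrl
s=ctrl.sense();print(s['joints']);go([543.5,-143.5,88],s)
f=ctrl.grab_frame('wrist');T=f['tool_from_camera'];np.savez('wr.npz',K=f['intrinsics'],T=T,p=s['position'],q=s['tcp_rot']);print(T)
cv2.imwrite('pics/w1.png',f['frame'])"
```

```text
[ 0.5068  0.2522 -0.3687  1.7893  0.0999  1.1228 -1.6169]
t 2.30 pos [ 539.724  -146.9574  120.0075] F [ 0.3649 -0.8716  0.5648] grip 0.000
shift [ 0.0034 -0.004   0.032 ] turn to nominal [-0.0001  0.0044 -0.0012]
[[   0.0003   -0.9652   -0.2615   66.1844]
 [   1.        0.0005   -0.0006    0.0545]
 [   0.0007   -0.2615    0.9652 -156.1259]
 [   0.        0.        0.        1.    ]]
```

View pics/w1.png

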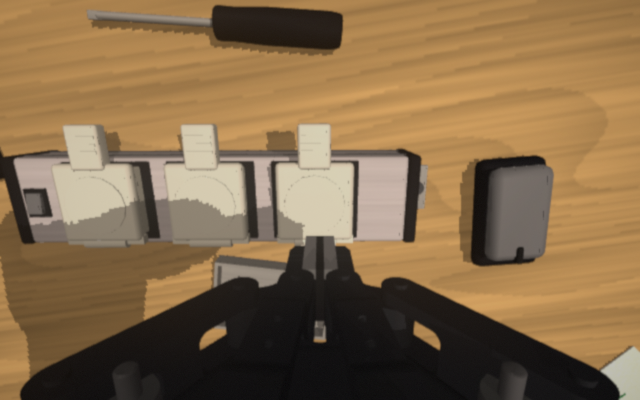

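The wrist view shows the strip level in the image, with lip tips at about (84,125), (198,125) and (314,124). The hinge edges lie on row 242.

```bash
cat >> h.py <<'E'
def wz(w,uv,z):
    q=w["q"];R=Ro.from_quat([q[1],q[2],q[3],q[0]]).as_matrix();T=w["T"]
    d=R@T[:3,:3]@np.linalg.solve(w["K"],[*uv,1]);o=R@T[:3,3]+w["p"];return o+d*(z-o[2])/d[2]
E
python3 -c "
from h import *
w=np.load('wr.npz')
for uv in((84,125),(198,125),(314,124)):print(wz(w,uv,68))
for uv in((98,242),(208,242),(314,242)):print(wz(w,uv,64))
"
```

```text
[620.8594  -6.1309  68.    ]
[609.8484 -78.596   68.    ]
[ 599.2679 -152.3906   68.    ]
[540.4253  15.3714  64.    ]
[528.4672 -63.4792  64.    ]
[ 516.9502 -139.4213   64.    ]
```

apply_moves:
  steps:
    - {"twist": [0,-0.004,0],"linear": [0.0045,-0.004,0.015],"grip": 0}
    - {"twist": [0,0,0],"linear": [0,0,0.015],"grip": 0}
    - {"twist": [0,0,0],"linear": [0,0,0.004],"grip": 0}
    - {"twist": [0,0,0],"linear": [0,0,0.003],"grip": 0}
    - {"twist": [0,0,0],"linear": [0,0,0.003],"grip": 0}
    - {"twist": [0,0,0],"linear": [0,0,0.0],"grip": 0}

```text
t: 2.95
position: [546.5, -143.1, 82.3]
tcp_rot: [-0.0, 0.997, -0.075, -0.002]
contact_force: [-1.0, -0.1, 0.0]
grip_width: 0.0
```

apply_moves:
  steps:
    - {"twist": [0,0,0],"linear": [0,0,0.002],"grip": 0}
    - {"twist": [0,0,0],"linear": [0,0,0],"grip": 0}

```text
t: 3.15
position: [546.7, -143.1, 80.5]
tcp_rot: [-0.0, 0.997, -0.075, -0.002]
contact_force: [-0.6, 0.0, -0.4]
grip_width: 0.004
```

apply_moves:
  steps:
    - {"twist": [0,0,0],"linear": [0,0,0.002],"grip": 0}
    - {"twist": [0,0,0],"linear": [0,0,0],"grip": 0}

```text
t: 3.35
position: [546.5, -143.0, 78.3]
tcp_rot: [-0.0, 0.997, -0.075, -0.002]
contact_force: [0.3, 0.3, 0.3]
grip_width: -0.002
```

apply_moves:
  steps:
    - {"twist": [0,0,0],"linear": [0,0,0.002],"grip": 0}
    - {"twist": [0,0,0],"linear": [0,0,0],"grip": 0}

```text
t: 3.55
position: [546.5, -143.0, 76.2]
tcp_rot: [-0.0, 0.997, -0.075, -0.002]
contact_force: [0.4, -1.1, -0.4]
grip_width: 0.003
```

apply_moves:
  steps:
    - {"twist": [0,0,0],"linear": [0,0,0.002],"grip": 0}
    - {"twist": [0,0,0],"linear": [0,0,0],"grip": 0}

```text
t: 3.75
position: [546.4, -143.0, 74.1]
tcp_rot: [-0.0, 0.997, -0.075, -0.002]
contact_force: [0.0, 0.2, -0.4]
grip_width: 0.002
```

```bash
python3 -c "
from h import *
from cell import ctrl
s=ctrl.sense();go([543.5,-143.5,76],s);print(s['joint_torque'],s['moment'])
f=ctrl.grab_frame('wrist')
a=cv2.resize(f['frame'][110:260,180:440],(520,300));f=ctrl.grab_frame('scene');b=cv2.resize(f['frame'][130:280,150:410],(780,450))
b=cv2.resize(b,(520,300));cv2.imwrite('pics/w2.png',np.vstack([a,b]))"
```

```text
t 3.75 pos [ 546.4379 -143.0352   74.147 ] F [ 0.0027  0.1823 -0.4024] grip 0.002
shift [-0.0028  0.0009 -0.0018] turn to nominal [-0.0001  0.0044 -0.0002]
[ -0.0322 -57.4495  -3.7357 -35.6086   0.0266  -0.0511  -0.013 ] [ 0.0293 -0.0028 -0.0201]
```

View pics/w2.png

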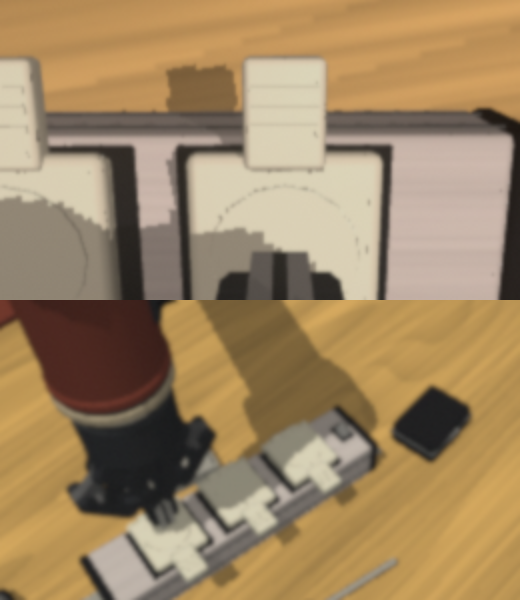

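The tips sit over the middle of the right cover at about (280,255) in the crop. No contact force yet, so the true tips are higher than nominal. I'll keep going down slowly.

apply_moves:
  steps:
    - {"twist": [0,0,0],"linear": [0,0,0.002],"grip": 0}
    - {"twist": [0,0,0],"linear": [0,0,0],"grip": 0}

```text
t: 4.05
position: [546.4, -143.0, 72.1]
tcp_rot: [-0.0, 0.997, -0.075, -0.002]
contact_force: [0.4, 0.7, -0.3]
grip_width: 0.0
```

apply_moves:
  steps:
    - {"twist": [0,0,0],"linear": [0,0,0.002],"grip": 0}
    - {"twist": [0,0,0],"linear": [0,0,0],"grip": 0}

```text
t: 4.25
position: [546.4, -143.1, 70.1]
tcp_rot: [-0.0, 0.997, -0.075, -0.002]
contact_force: [0.8, 0.1, -0.9]
grip_width: 0.001
```

apply_moves:
  steps:
    - {"twist": [0,0,0],"linear": [0,0,0.002],"grip": 0}
    - {"twist": [0,0,0],"linear": [0,0,0],"grip": 0}

```text
t: 4.45
position: [546.5, -143.0, 68.2]
tcp_rot: [-0.0, 0.997, -0.075, -0.002]
contact_force: [0.1, 0.7, -0.9]
grip_width: -0.005
```

```bash
python3 -c "
from h import *
from cell import ctrl
s=ctrl.sense();go([543.5,-143.5,76],s)
f=ctrl.grab_frame('wrist');print(f['intrinsics'])
a=cv2.resize(f['frame'][130:280,190:450],(780,450));f=ctrl.grab_frame('scene');b=cv2.resize(f['frame'][200:250,190:320],(780,300))
cv2.imwrite('pics/w3.png',cv2.resize(np.vstack([a,b]),(624,600)))
T=np.linalg.inv(np.load('wr.npz')['T']);K=np.load('wr.npz')['K']
for z in(17,10,5,0):
  for x in(11,-11):
    c=T@[x,0,z,1];p=K@c[:3];print(z,x,p[:2]/p[2])
"
```

```text
t 4.45 pos [ 546.4539 -143.0322   68.155 ] F [ 0.051   0.7045 -0.9081] grip -0.005
shift [-0.0029  0.0009 -0.0078] turn to nominal [-0.0001  0.0043 -0.0003]
[[315.1216   0.     319.4641]
 [  0.     315.1216 199.2529]
 [  0.       0.       1.    ]]
17 11 [319.5417 213.1235]
17 -11 [319.5264 248.4259]
10 11 [319.5361 216.9602]
10 -11 [319.5204 253.4615]
5 11 [319.5318 219.8875]
5 -11 [319.5158 257.2955]
0 11 [319.5272 222.9858]
0 -11 [319.511  261.3461]
```

View pics/w3.png

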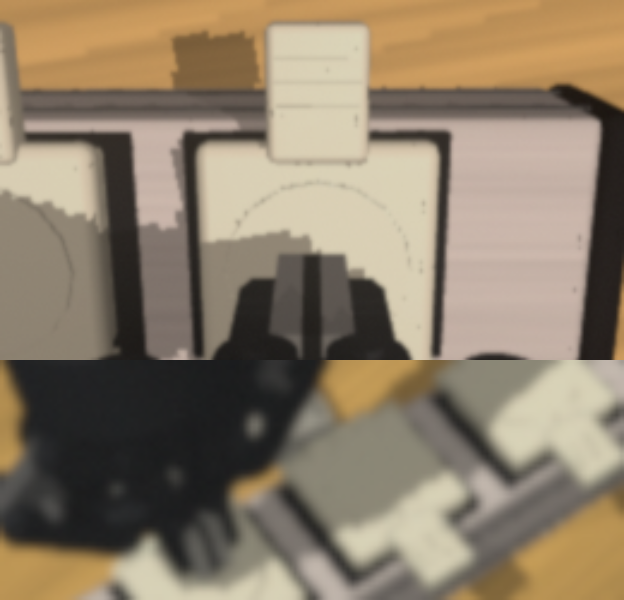

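```bash
python3 -c "
from h import *
for z in(51,60,67,75,86):print(z,proj('scene',[546.5,-143,z]))
for x,y in((544.5,-143.5),):print(proj('scene',[x,y,67]))
"
```

```text
51 [235.5754 249.094 ]
60 [234.6988 246.6874]
67 [234.0043 244.7805]
75 [233.1965 242.5626]
86 [232.0605 239.4437]
[233.1191 244.2988]
```

apply_moves:
  steps:
    - {"twist": [0,0,0],"linear": [0,0,0.003],"grip": 0}
    - {"twist": [0,0,0],"linear": [0,0,0],"grip": 0}

```text
t: 4.75
position: [546.3, -143.0, 65.0]
tcp_rot: [-0.0, 0.997, -0.075, -0.002]
contact_force: [0.7, 1.0, -0.7]
grip_width: 0.0
```

apply_moves:
  steps:
    - {"twist": [0,0,0],"linear": [0,0,0.002],"grip": 0}
    - {"twist": [0,0,0],"linear": [0,0,0],"grip": 0}

```text
t: 4.95
position: [546.4, -143.0, 63.1]
tcp_rot: [-0.0, 0.997, -0.075, -0.002]
contact_force: [-0.4, -0.2, -1.1]
grip_width: 0.0
```

apply_moves:
  steps:
    - {"twist": [0,0,0],"linear": [0,0,0.002],"grip": 0}
    - {"twist": [0,0,0],"linear": [0,0,0],"grip": 0}

```text
t: 5.15
position: [546.4, -143.0, 61.2]
tcp_rot: [-0.0, 0.997, -0.075, -0.002]
contact_force: [0.6, -0.5, -0.0]
grip_width: -0.002
```

apply_moves:
  steps:
    - {"twist": [0,0,0],"linear": [0,0,0.002],"grip": 0}
    - {"twist": [0,0,0],"linear": [0,0,0],"grip": 0}

```text
t: 5.35
position: [546.4, -143.0, 59.2]
tcp_rot: [-0.0, 0.997, -0.075, -0.002]
contact_force: [0.2, -0.2, -0.4]
grip_width: -0.001
```

apply_moves:
  steps:
    - {"twist": [0,0,0],"linear": [0,0,0.002],"grip": 0}
    - {"twist": [0,0,0],"linear": [0,0,0],"grip": 0}

```text
t: 5.55
position: [546.4, -143.0, 57.2]
tcp_rot: [-0.0, 0.997, -0.075, -0.002]
contact_force: [-0.9, 0.2, 0.2]
grip_width: 0.0
```

```bash
python3 -c "
from h import *
from cell import ctrl
s=ctrl.sense();go([543.5,-143.5,76],s)
f=ctrl.grab_frame('wrist')
a=f['frame'][40:400];f=ctrl.grab_frame('scene');b=cv2.resize(f['frame'][195:255,190:350],(640,240))
cv2.imwrite('pics/w4.png',np.vstack([a,b]))
"
```

```text
t 5.55 pos [ 546.4113 -143.0204   57.1549] F [-0.8532  0.1797  0.1556] grip 0.000
shift [-0.0029  0.0009 -0.0188] turn to nominal [-0.0001  0.0043 -0.0002]
```

View pics/w4.png

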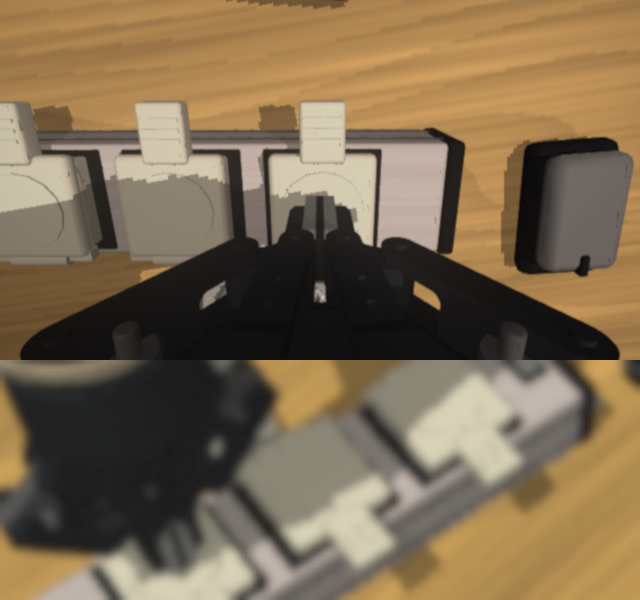

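The tips still appear to hang over the cover without touching it: tip edge at (318,196), and the lip's width of about 45 px puts it level with the TCP. So the shut tips sit well behind the stated 17 mm. I'll keep feeling downward.

apply_moves:
  steps:
    - {"twist": [0,0,0],"linear": [0,0,0.002],"grip": 0}
    - {"twist": [0,0,0],"linear": [0,0,0],"grip": 0}

```text
t: 5.85
position: [546.4, -143.0, 55.2]
tcp_rot: [-0.0, 0.997, -0.075, -0.002]
contact_force: [0.3, -0.7, -0.7]
grip_width: -0.002
```

apply_moves:
  steps:
    - {"twist": [0,0,0],"linear": [0,0,0.002],"grip": 0}
    - {"twist": [0,0,0],"linear": [0,0,0],"grip": 0}

```text
t: 6.05
position: [546.4, -143.0, 53.2]
tcp_rot: [-0.0, 0.997, -0.075, -0.002]
contact_force: [-1.0, -0.0, -0.0]
grip_width: 0.002
```

apply_moves:
  steps:
    - {"twist": [0,0,0],"linear": [0,0,0.002],"grip": 0}
    - {"twist": [0,0,0],"linear": [0,0,0],"grip": 0}

```text
t: 6.25
position: [546.7, -143.0, 51.4]
tcp_rot: [-0.0, 0.997, -0.075, -0.002]
contact_force: [-0.3, -0.7, 1.3]
grip_width: 0.003
```

apply_moves:
  steps:
    - {"twist": [0,0,0],"linear": [0,0,0.002],"grip": 0}
    - {"twist": [0,0,0],"linear": [0,0,0],"grip": 0}

```text
t: 6.45
position: [546.7, -143.1, 49.5]
tcp_rot: [-0.0, 0.997, -0.075, -0.002]
contact_force: [-0.1, 0.2, 3.0]
grip_width: -0.001
```

Contact: force begins at a TCP z of about 51.5, so the shut tips sit about 15 mm behind the TCP. Home should be at z of about 44.

apply_moves:
  steps:
    - {"twist": [0,0,0],"linear": [0,0,0.002],"grip": 0}
    - {"twist": [0,0,0],"linear": [0,0,0],"grip": 0}

```text
t: 6.65
position: [546.7, -143.0, 47.4]
tcp_rot: [-0.0, 0.997, -0.075, -0.002]
contact_force: [0.2, -0.4, 2.7]
grip_width: -0.004
```

apply_moves:
  steps:
    - {"twist": [0,0,0],"linear": [0,0,0.002],"grip": 0}
    - {"twist": [0,0,0],"linear": [0,0,0],"grip": 0}

```text
t: 6.85
position: [546.7, -143.0, 45.3]
tcp_rot: [-0.0, 0.997, -0.075, -0.002]
contact_force: [0.7, -0.9, 2.5]
grip_width: -0.001
```

apply_moves:
  steps:
    - {"twist": [0,0,0],"linear": [0,0,0.002],"grip": 0}
    - {"twist": [0,0,0],"linear": [0,0,0],"grip": 0}

```text
t: 7.05
position: [546.8, -143.1, 44.1]
tcp_rot: [-0.0, 0.997, -0.075, -0.002]
contact_force: [-2.9, 0.9, 10.6]
grip_width: 0.001
```

apply_moves:
  steps:
    - {"twist": [0,0,0],"linear": [0,0,0.002],"grip": 0}
    - {"twist": [0,0,0],"linear": [0,0,0],"grip": 0}

```text
t: 7.25
position: [547.0, -143.1, 43.3]
tcp_rot: [0.0, 0.997, -0.075, -0.002]
contact_force: [-7.9, 1.0, 23.1]
grip_width: -0.0
```

It yielded at about 2.7 N and hit the stop at z of about 44, so the right socket is probably the loose one. I'll release it fast and go to the middle one.

apply_moves:
  steps:
    - {"twist": [0,0,0],"linear": [0,0,-0.015],"grip": 0}
    - {"twist": [0,0,0],"linear": [0,0,-0.015],"grip": 0}
    - {"twist": [0,0,0],"linear": [0,0,0],"grip": 0}
    - {"twist": [0,0,0],"linear": [0,-0.038,0],"grip": 0}
    - {"twist": [0,0,0],"linear": [0,-0.038,0],"grip": 0}
    - {"twist": [0,0,0],"linear": [0,0,0.01],"grip": 0}
    - {"twist": [0,0,0],"linear": [0,0,0.005],"grip": 0}
    - {"twist": [0,0,0],"linear": [0,0,0.0],"grip": 0}

```text
t: 8.05
position: [556.8, -68.9, 55.1]
tcp_rot: [0.0, 0.997, -0.076, -0.003]
contact_force: [0.3, -0.6, 0.3]
grip_width: -0.0
```

apply_moves:
  steps:
    - {"twist": [0,0,0],"linear": [0,0,0.002],"grip": 0}
    - {"twist": [0,0,0],"linear": [0,0,0.002],"grip": 0}
    - {"twist": [0,0,0],"linear": [0,0,0],"grip": 0}

```text
t: 8.35
position: [558.0, -68.8, 52.5]
tcp_rot: [-0.0, 0.997, -0.076, -0.002]
contact_force: [0.7, -0.3, -0.8]
grip_width: -0.001
```

apply_moves:
  steps:
    - {"twist": [0,0,0],"linear": [0,0,0.002],"grip": 0}
    - {"twist": [0,0,0],"linear": [0,0,0.002],"grip": 0}
    - {"twist": [0,0,0],"linear": [0,0,0],"grip": 0}

```text
t: 8.65
position: [558.1, -68.4, 48.5]
tcp_rot: [0.0, 0.997, -0.075, -0.002]
contact_force: [0.6, -1.3, 2.5]
grip_width: -0.002
```

apply_moves:
  steps:
    - {"twist": [0,0,0],"linear": [0,0,0.002],"grip": 0}
    - {"twist": [0,0,0],"linear": [0,0,0],"grip": 0}

```text
t: 8.85
position: [558.1, -68.1, 46.4]
tcp_rot: [-0.0, 0.997, -0.075, -0.002]
contact_force: [0.0, -1.1, 3.5]
grip_width: -0.001
```

apply_moves:
  steps:
    - {"twist": [0,0,0],"linear": [0,0,0.002],"grip": 0}
    - {"twist": [0,0,0],"linear": [0,0,0],"grip": 0}

```text
t: 9.05
position: [558.1, -68.0, 44.5]
tcp_rot: [-0.0, 0.997, -0.075, -0.002]
contact_force: [0.4, -2.6, 3.9]
grip_width: 0.001
```

apply_moves:
  steps:
    - {"twist": [0,0,0],"linear": [0,0,0.002],"grip": 0}
    - {"twist": [0,0,0],"linear": [0,0,0],"grip": 0}

```text
t: 9.25
position: [558.3, -68.0, 43.7]
tcp_rot: [0.0, 0.997, -0.075, -0.002]
contact_force: [-5.0, -1.7, 17.0]
grip_width: 0.001
```

apply_moves:
  steps:
    - {"twist": [0,0,0],"linear": [0,0,0.002],"grip": 0}
    - {"twist": [0,0,0],"linear": [0,0,0],"grip": 0}

```text
t: 9.45
position: [558.5, -68.0, 42.9]
tcp_rot: [0.0, 0.997, -0.075, -0.001]
contact_force: [-9.8, -1.8, 30.7]
grip_width: 0.005
```

apply_moves:
  steps:
    - {"twist": [0,0,0],"linear": [0,0,-0.015],"grip": 0}
    - {"twist": [0,0,0],"linear": [0,0,-0.015],"grip": 0}
    - {"twist": [0,0,0],"linear": [0,0,0],"grip": 0}
    - {"twist": [0,0,0],"linear": [0,-0.038,0],"grip": 0}
    - {"twist": [0,0,0],"linear": [0,-0.038,0],"grip": 0}
    - {"twist": [0,0,0],"linear": [-0.002,0,0.01],"grip": 0}
    - {"twist": [0,0,0],"linear": [0,0,0.007],"grip": 0}
    - {"twist": [0,0,0],"linear": [0,0,0.0],"grip": 0}

```text
t: 10.25
position: [566.4, 6.9, 52.0]
tcp_rot: [-0.0, 0.997, -0.075, -0.003]
contact_force: [-0.1, 0.8, 1.1]
grip_width: -0.001
```

apply_moves:
  steps:
    - {"twist": [0,0,0],"linear": [0,0,0.003],"grip": 0}
    - {"twist": [0,0,0],"linear": [0,0,0.003],"grip": 0}
    - {"twist": [0,0,0],"linear": [0,0,0],"grip": 0}

```text
t: 10.55
position: [567.1, 6.6, 47.2]
tcp_rot: [0.0, 0.997, -0.076, -0.002]
contact_force: [-2.3, -1.2, 2.6]
grip_width: -0.003
```

apply_moves:
  steps:
    - {"twist": [0,0,0],"linear": [0,0,0.002],"grip": 0}
    - {"twist": [0,0,0],"linear": [0,0,0],"grip": 0}

```text
t: 10.75
position: [567.3, 6.8, 45.4]
tcp_rot: [0.0, 0.997, -0.075, -0.002]
contact_force: [-1.2, -1.9, 3.3]
grip_width: -0.003
```

apply_moves:
  steps:
    - {"twist": [0,0,0],"linear": [0,0,0.002],"grip": 0}
    - {"twist": [0,0,0],"linear": [0,0,0],"grip": 0}

```text
t: 10.95
position: [567.7, 7.0, 44.2]
tcp_rot: [0.0, 0.997, -0.075, -0.002]
contact_force: [-4.4, -2.1, 11.1]
grip_width: -0.002
```

One more millimetre or two to make sure it is home. Then I'll retreat and look.

apply_moves:
  steps:
    - {"twist": [0,0,0],"linear": [0,0,0.002],"grip": 0}
    - {"twist": [0,0,0],"linear": [0,0,0],"grip": 0}
    - {"twist": [0,0,0],"linear": [0,0,-0.02],"grip": 0}
    - {"twist": [0,0,0],"linear": [0,0,-0.03],"grip": 0.55}
    - {"twist": [0,0,0],"linear": [0,0.04,-0.03],"grip": 0.55}
    - {"twist": [0,0,0],"linear": [0,0.035,0],"grip": 0.55}
    - {"twist": [0,0,0],"linear": [0,0,0],"grip": 0.55}

```text
t: 11.65
position: [556.3, -72.6, 122.1]
tcp_rot: [0.001, 0.997, -0.078, -0.001]
contact_force: [-0.6, -0.4, -1.1]
grip_width: 0.551
```

```bash
python3 -c "
from h import *
from cell import ctrl
s=ctrl.sense();go([588,-150,100],s)
f=ctrl.grab_frame('wrist');np.savez('wr.npz',K=f['intrinsics'],T=f['tool_from_camera'],p=s['position'],q=s['tcp_rot'])
a=f['frame'][70:400];f=ctrl.grab_frame('scene');b=cv2.resize(f['frame'][190:265,180:340],(576,270))
c=np.zeros((600,640,3),np.uint8);c[:330]=a;c[330:,:576]=b;cv2.imwrite('pics/w5.png',c)
"
```

```text
t 11.65 pos [556.2827 -72.5886 122.0582] F [-0.5614 -0.4076 -1.1208] grip 0.551
shift [0.0435 0.0714 0.0221] turn to nominal [ 0.0024  0.0021 -0.0071]
```

View pics/w5.png

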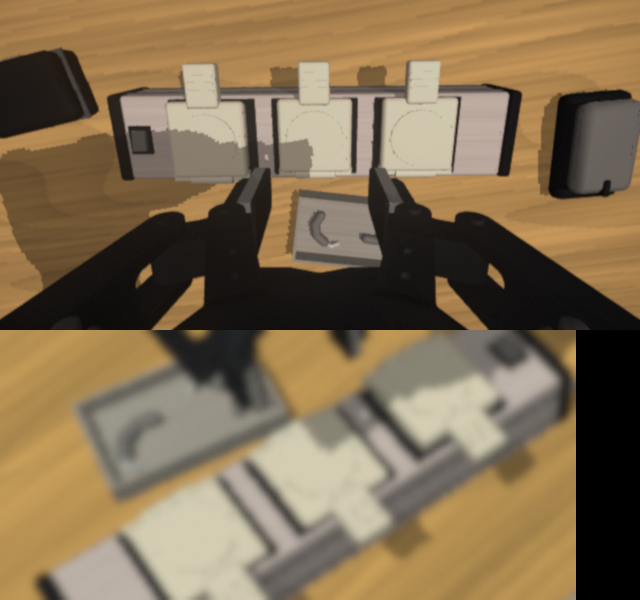

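The picture shows all covers shut, and by eye I can't tell the heights apart. I'll compare the scene image with the start frame at each lip, where 8 mm is about 2 px.

```bash
python3 -c "
from h import *
from cell import ctrl
n=np.mean([ctrl.grab_frame('scene')['frame'].astype(np.float32) for _ in range(3)],0)
t=np.mean([ctrl.grab_frame('top')['frame'].astype(np.float32) for _ in range(2)],0)
def sh(a,b,c,r):
    g=[cv2.cvtColor(np.uint8(x),cv2.COLOR_BGR2GRAY)[c[1]-r:c[1]+r,c[0]-r:c[0]+r] for x in(a,b)]
    M=np.eye(2,3,dtype=np.float32);cc,M=cv2.findTransformECC(g[0],g[1],M,cv2.MOTION_TRANSLATION,(3,200,1e-6),None,3)
    return cc,M[:,2]
s0=cv2.imread('pics/scene0.png');t0=cv2.imread('pics/top0.png')
for k,c,d in(('L',(313,218),(351,192)),('M',(282,239),(388,197)),('R',(247,263),(427,202))):
    print(k,sh(s0,n,c,9),sh(t0,t,d,8))
for k,X in(('L',(609,-3)),('M',(598,-76)),('R',(588,-150))):
    for q in('scene','top'):print(k,q,proj(q,[*X,55.5])-proj(q,[*X,63.5]))
"
```

```text
L (0.9999815580308666, array([0.0137, 0.004 ], dtype=float32)) (0.8473825336928527, array([-0.4681, -0.5225], dtype=float32))Traceback (most recent call last):
  File "<string>", line 12, in <module>
    print(k,sh(s0,n,c,9),sh(t0,t,d,8))
                         ~~^^^^^^^^^^
  File "<string>", line 8, in sh
    M=np.eye(2,3,dtype=np.float32);cc,M=cv2.findTransformECC(g[0],g[1],M,cv2.MOTION_TRANSLATION,(3,200,1e-6),None,3)
                                        ~~~~~~~~~~~~~~~~~~~~^^^^^^^^^^^^^^^^^^^^^^^^^^^^^^^^^^^^^^^^^^^^^^^^^^^^^^^^
cv2.error: OpenCV(4.12.0) /io/opencv/modules/video/src/ecc.cpp:589: error: (-7:Iterations do not converge) The algorithm stopped before its convergence. The correlation is going to be minimized. Images may be uncorrelated or non-overlapped in function 'findTransformECC'
```

```bash
python3 -c "
from h import *
from cell import ctrl
n=ctrl.grab_frame('scene')['frame'].astype(np.float32)
def sh(a,b,c,r):
    g=[cv2.cvtColor(np.uint8(x),cv2.COLOR_BGR2GRAY)[c[1]-r:c[1]+r,c[0]-r:c[0]+r] for x in(a,b)]
    M=np.eye(2,3,dtype=np.float32)
    try: cc,M=cv2.findTransformECC(g[0],g[1],M,cv2.MOTION_TRANSLATION,(3,200,1e-6),None,3)
    except cv2.error as e: return 'fail',cv2.phaseCorrelate(*[np.float64(x) for x in g],cv2.createHanningWindow((2*r,2*r),cv2.CV_64F))
    return cc,M[:,2]
s0=cv2.imread('pics/scene0.png')
for k,c,X in(('L',(313,218),(609,-3)),('M',(282,239),(598,-76)),('R',(247,263),(588,-150))):
    print(k,sh(s0,n,c,9),proj('scene',[*X,55.5])-proj('scene',[*X,63.5]))
s=ctrl.sense();go([609,-3,100],s)
w=np.load('wr.npz')
for uv,z in(((200,134),68),((313,132),60),((423,131),60)):print(wz(w,uv,z))
"
```

```text
L (0.9999804887453604, array([0.0086, 0.005 ], dtype=float32)) [0.073  2.2769]
M (0.9298071911864637, array([0.6561, 2.4508], dtype=float32)) [0.3627 2.1881]
R (0.9722750055358148, array([0.518 , 1.6713], dtype=float32)) [0.7046 2.0715]
t 12.05 pos [556.3611 -65.5614 121.1334] F [ 1.2429  0.1667 -0.0619] grip 0.553
shift [ 0.0429 -0.0697  0.021 ] turn to nominal [-0.0004  0.0045  0.0014]
[621.1834  -3.8595  68.    ]
[610.4868 -76.7947  60.    ]
[ 599.4987 -150.519    60.    ]
```

The left socket came back up (its lip shifted 0.0 px), while the middle and right ones went down. So the left one is loose. I'll go to its lip.

apply_moves:
  steps:
    - {"twist": [0,0,0],"linear": [0.023,-0.035,0],"grip": 0.45}
    - {"twist": [0,0,0],"linear": [0.023,-0.035,0],"grip": 0.45}
    - {"twist": [0,0,0],"linear": [0,0,0.02],"grip": 0.45}
    - {"twist": [0,0,0],"linear": [0,0,0.017],"grip": 0.45}
    - {"twist": [0,0,0],"linear": [0,0,0],"grip": 0.45}
    - {"twist": [0,0,0],"linear": [0,0,0],"grip": 0.45}

```text
t: 12.65
position: [612.0, -4.0, 84.3]
tcp_rot: [-0.0, 0.997, -0.075, -0.002]
contact_force: [0.7, 0.3, 1.2]
grip_width: 0.449
```

```bash
python3 -c "
from h import *
from cell import ctrl
s=ctrl.sense();print(s['joints']);go([612.6,-3,34],s)
f=ctrl.grab_frame('wrist');np.savez('wr.npz',K=f['intrinsics'],T=f['tool_from_camera'],p=s['position'],q=s['tcp_rot'])
cv2.imwrite('pics/w6.png',f['frame'][60:])
"
```

```text
[ 0.2775  0.3974 -0.4262  1.691   0.1793  1.0966 -1.9228]
t 12.65 pos [612.0419  -3.9772  84.3225] F [0.6719 0.266  1.1677] grip 0.449
shift [ 0.0006 -0.001   0.0503] turn to nominal [-0.0001  0.0047  0.0002]
```

View pics/w6.png

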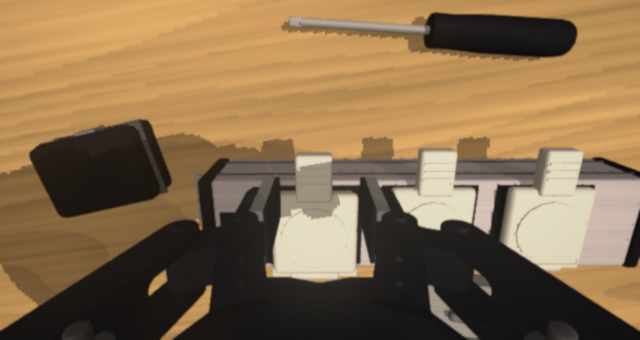

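The left lip, at (314,152–200) in the crop, lies between the fingers at about columns 275 and 365. I'll nudge 2 mm, go down and close.

apply_moves:
  steps:
    - {"twist": [0,-0.0045,0],"linear": [0.001,-0.002,0.012],"grip": 0.45}
    - {"twist": [0,0,0],"linear": [0,0,0.012],"grip": 0.45}
    - {"twist": [0,0,0],"linear": [0,0,0.01],"grip": 0.45}
    - {"twist": [0,0,0],"linear": [0,0,0.008],"grip": 0.45}
    - {"twist": [0,0,0],"linear": [0,0,0.004],"grip": 0.45}
    - {"twist": [0,0,0],"linear": [0,0,0],"grip": 0.45}

```text
t: 13.3
position: [612.6, -2.5, 37.4]
tcp_rot: [-0.0, 0.997, -0.075, -0.005]
contact_force: [0.2, -0.0, 0.1]
grip_width: 0.449
```

apply_moves:
  steps:
    - {"twist": [0,0,0],"linear": [0,0,0.003],"grip": 0.45}
    - {"twist": [0,0,0],"linear": [0,0,0],"grip": 0.45}

```text
t: 13.5
position: [613.1, -2.4, 35.3]
tcp_rot: [-0.0, 0.997, -0.075, -0.004]
contact_force: [0.4, -0.2, -0.4]
grip_width: 0.448
```

apply_moves:
  steps:
    - {"twist": [0,0,0],"linear": [0,0,0],"grip": 0.1}
    - {"twist": [0,0,0],"linear": [0,0,0],"grip": 0.1}
    - {"twist": [0,0,0],"linear": [0,0,0],"grip": 0.1}
    - {"twist": [0,0,0],"linear": [0,0,0],"grip": 0.1}
    - {"twist": [0,0,0],"linear": [0,0,0],"grip": 0.1}

```text
t: 14.0
position: [613.6, -1.3, 35.7]
tcp_rot: [-0.001, 0.997, -0.075, -0.004]
contact_force: [1.0, 5.0, 2.2]
grip_width: 0.239
```

The jaws stopped on the lip at an opening of 0.239, about 20 mm. Now I'll swing about the hinge line.

apply_moves:
  steps:
    - {"twist": [0,0.05,0],"linear": [0.0012,0,-0.0039],"grip": 0.1}
    - {"twist": [0,0.05,0],"linear": [0.0012,0,-0.0039],"grip": 0.1}
    - {"twist": [0,0.05,0],"linear": [0.0012,0,-0.0039],"grip": 0.1}
    - {"twist": [0,0.05,0],"linear": [0.0012,0,-0.0039],"grip": 0.1}
    - {"twist": [0,0,0],"linear": [0,0,0],"grip": 0.1}

```text
t: 14.5
position: [617.1, -2.0, 52.2]
tcp_rot: [0.007, 0.993, -0.074, 0.097]
contact_force: [3.2, 6.2, -1.7]
grip_width: 0.238
```

```bash
cat >> h.py <<'E'
def arc(s,th,r=(76.8,25.8),hx=(537.4,8.3,61.5)):
    """planned TCP at opening th, and what is missing in the tool frame"""
    Rt=RD*Ro.from_rotvec([0,th,0]);p=np.array(hx)+Rt.apply([r[0],0,r[1]])
    q=s["tcp_rot"];R=Ro.from_quat([q[1],q[2],q[3],q[0]])
    print("t %.2f"%s["t"],"pos",s["position"],"plan",p,"F",s["contact_force"],"M",s["moment"],"grip %.3f"%s["grip_width"])
    print("joints",s["joints"],"tilt",(RD.inv()*R).as_rotvec(),"missing",R.inv().apply(p-s["position"]),(R.inv()*Rt).as_rotvec())
E
python3 -c "
from h import *
from cell import ctrl
arc(ctrl.sense(),.2)"
```

```text
t 14.50 pos [617.0673  -2.0055  52.1621] plan [616.892   -3.714   51.4721] F [ 3.1607  6.2274 -1.6832] M [ 1.3256 -0.3525  0.3224] grip 0.238
joints [ 0.2664  0.3139 -0.4191  1.8922  0.2518  0.787  -2.0049] tilt [ 0.0007  0.1948 -0.0012] missing [-0.055   1.716   0.6915] [-0.0008  0.0052  0.0011]
```

apply_moves:
  steps:
    - {"twist": [0,0.05,0],"linear": [0.0012,-0.0007,-0.0039],"grip": 0.1}
    - {"twist": [0,0.05,0],"linear": [0.0012,-0.0007,-0.0039],"grip": 0.1}
    - {"twist": [0,0.05,0],"linear": [0.0012,0,-0.0039],"grip": 0.1}
    - {"twist": [0,0.05,0],"linear": [0.0012,0,-0.0039],"grip": 0.1}
    - {"twist": [0,0,0],"linear": [0,0,0],"grip": 0.1}

```text
t: 15.0
position: [617.4, -1.9, 67.9]
tcp_rot: [0.015, 0.978, -0.073, 0.195]
contact_force: [2.1, 3.1, -0.2]
grip_width: 0.239
```

```bash
python3 -c "
from h import *
from cell import ctrl
arc(ctrl.sense(),.4)"
```

```text
t 15.00 pos [617.4047  -1.8686  67.9386] plan [617.2774  -3.7723  67.644 ] F [ 2.1388  3.1102 -0.1836] M [ 0.5126 -0.0026  0.3481] grip 0.239
joints [ 0.2365  0.1878 -0.4004  2.0582  0.3537  0.5582 -2.1318] tilt [-0.0008  0.393  -0.0006] missing [0.0322 1.9011 0.3342] [0.0006 0.007  0.0008]
```

apply_moves:
  steps:
    - {"twist": [0,0.05,0],"linear": [0.0012,-0.0006,-0.0039],"grip": 0.1}
    - {"twist": [0,0.05,0],"linear": [0.0012,0,-0.0039],"grip": 0.1}
    - {"twist": [0,0.05,0],"linear": [0.0012,0,-0.0039],"grip": 0.1}
    - {"twist": [0,0,0],"linear": [0,0,0],"grip": 0.1}

```text
t: 15.4
position: [615.8, -1.5, 79.6]
tcp_rot: [0.021, 0.961, -0.072, 0.267]
contact_force: [0.8, 0.7, -1.8]
grip_width: 0.241
```

```bash
python3 -c "
from h import *
from cell import ctrl
s=ctrl.sense();arc(s,.55)
# fixed-tilt arc of the lip point: shift of the TCP in tool axes from opening .55 onward, .1 rad each
R=Ro.from_rotvec([0,.55,0]);lip=np.array([74,0,-2.])
for t in np.arange(.55,1.25,.1):
    print('%.2f'%t,R.inv().apply(Ro.from_rotvec([0,t+.1,0]).apply(lip)-Ro.from_rotvec([0,t,0]).apply(lip)))"
```

```text
t 15.40 pos [615.756   -1.5004  79.6192] plan [615.4726  -3.4995  79.6472] F [ 0.8177  0.6757 -1.8483] M [0.1648 0.6783 0.2699] grip 0.241
joints [ 0.1744  0.107  -0.3572  2.1813  0.5512  0.3935 -2.3542] tilt [-0.0016  0.5414 -0.0002] missing [ 0.0291  2.0191 -0.0115] [0.0015 0.0086 0.0006]
0.55 [-0.5694  0.     -7.3777]
0.65 [-1.3031  0.     -7.284 ]
0.75 [-2.0237  0.     -7.1175]
0.85 [-2.7242  0.     -6.8799]
0.95 [-3.3974  0.     -6.5736]
1.05 [-4.0367  0.     -6.2016]
1.15 [-4.6357  0.     -5.7676]
```

Joint 7 is at -2.35, near its limit. I'll hold the tilt here and carry the lip along its arc so it pivots in the pads.

apply_moves:
  steps:
    - {"twist": [0,0,0],"linear": [-0.0003,0,-0.0037],"grip": 0.1}
    - {"twist": [0,0,0],"linear": [-0.0003,0,-0.0037],"grip": 0.1}
    - {"twist": [0,0,0],"linear": [-0.0006,0,-0.0036],"grip": 0.1}
    - {"twist": [0,0,0],"linear": [-0.0007,0,-0.0036],"grip": 0.1}
    - {"twist": [0,0,0],"linear": [0,0,0],"grip": 0.1}

```text
t: 15.9
position: [605.8, 0.3, 90.5]
tcp_rot: [0.02, 0.961, -0.073, 0.266]
contact_force: [0.4, 1.6, -8.4]
grip_width: 0.241
```

```bash
python3 -c "
from h import *
from cell import ctrl
s=ctrl.sense();arc(s,.55)"
```

```text
t 15.90 pos [605.8428   0.2641  90.4776] plan [615.4726  -3.4995  79.6472] F [ 0.4101  1.6169 -8.3803] M [0.3498 0.8594 0.0408] grip 0.241
joints [ 0.1859  0.0702 -0.3713  2.1914  0.4965  0.4132 -2.309 ] tilt [-0.0007  0.5396  0.0007] missing [ 3.0878  2.2682 14.4746] [ 0.0009  0.0104 -0.0005]
```

apply_moves:
  steps:
    - {"twist": [0,0,0],"linear": [-0.001,0,-0.0036],"grip": 0.1}
    - {"twist": [0,0,0],"linear": [-0.001,0,-0.0035],"grip": 0.1}
    - {"twist": [0,0,0],"linear": [-0.0013,0,-0.0035],"grip": 0.1}
    - {"twist": [0,0,0],"linear": [-0.0014,0,-0.0034],"grip": 0.1}
    - {"twist": [0,0,0],"linear": [-0.0017,0,-0.0033],"grip": 0.1}
    - {"twist": [0,0,0],"linear": [-0.0017,0,-0.0033],"grip": 0.1}
    - {"twist": [0,0,0],"linear": [0,0,0],"grip": 0.1}

```text
t: 16.6
position: [588.6, 3.0, 104.2]
tcp_rot: [0.02, 0.961, -0.072, 0.266]
contact_force: [-0.4, 0.4, -14.8]
grip_width: 0.236
```

```bash
python3 -c "
from h import *
from cell import ctrl
s=ctrl.sense();arc(s,.55)
f=ctrl.grab_frame('wrist');a=f['frame'][80:400];f=ctrl.grab_frame('scene');b=cv2.resize(f['frame'][150:260,180:400],(560,280))
c=np.zeros((600,640,3),np.uint8);c[:320]=a;c[320:,:560]=b;cv2.imwrite('pics/w7.png',c)"
```

```text
t 16.60 pos [588.5967   3.0142 104.1914] plan [615.4726  -3.4995  79.6472] F [ -0.356    0.4122 -14.8006] M [0.3734 1.748  0.0147] grip 0.236
joints [ 0.1917  0.0118 -0.3823  2.2154  0.4308  0.4359 -2.2586] tilt [-0.0006  0.5405  0.0003] missing [10.9914  2.3995 35.222 ] [ 0.0007  0.0095 -0.0002]
```

View pics/w7.png

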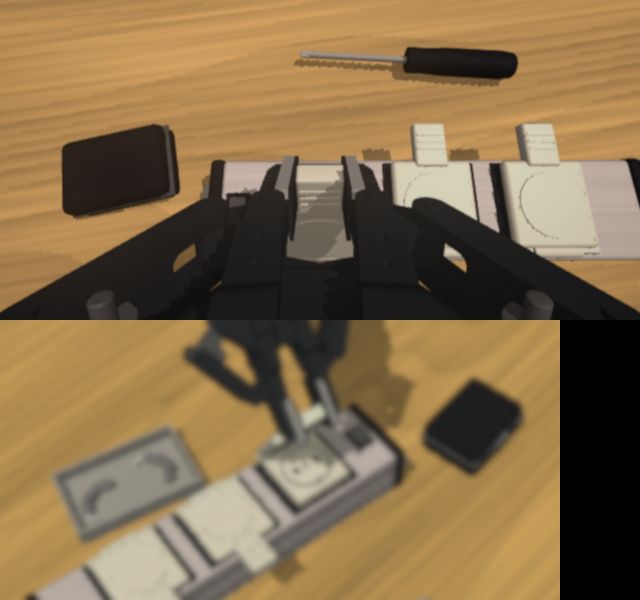

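The loose cover stands open with its socket face visible, and the other two covers are shut. The lip travel implies about 1.05 rad, so I'll open it further and tilt slightly along with it.

apply_moves:
  steps:
    - {"twist": [0,0.03,0],"linear": [-0.0012,0,-0.0031],"grip": 0.1}
    - {"twist": [0,0.03,0],"linear": [-0.0013,0,-0.0031],"grip": 0.1}
    - {"twist": [0,0.03,0],"linear": [-0.0014,0,-0.003],"grip": 0.1}
    - {"twist": [0,0.03,0],"linear": [-0.0015,0,-0.0029],"grip": 0.1}
    - {"twist": [0,0.03,0],"linear": [-0.0015,0,-0.0029],"grip": 0.1}
    - {"twist": [0,0,0],"linear": [0,0,0],"grip": 0.1}
    - {"twist": [0,0,0],"linear": [0,0,0],"grip": 0.1}

```text
t: 17.4
position: [576.3, 4.8, 113.2]
tcp_rot: [0.025, 0.939, -0.071, 0.335]
contact_force: [0.3, 2.3, -14.7]
grip_width: 0.241
```

```bash
python3 -c "
from h import *
from cell import ctrl
s=ctrl.sense();arc(s,.55)
g=Ro.from_quat([*s['tcp_rot'][1:],s['tcp_rot'][0]]).apply([-3,0,-28])+s['position'];h=np.array([537.4,8.3,61.5])
d=RD.inv().apply(g-h);print('lip rel hinge',d,'r',np.hypot(d[0],d[2]),'angle',np.arctan2(-d[2],d[0]))
f=ctrl.grab_frame('scene');cv2.imwrite('pics/w8.png',cv2.resize(f['frame'][150:290,180:360],(771,600),interpolation=cv2.INTER_CUBIC))"
```

```text
t 17.40 pos [576.2798   4.7777 113.2046] plan [615.4726  -3.4995  79.6472] F [  0.2949   2.3096 -14.6601] M [0.8252 2.1382 0.3061] grip 0.241
joints [ 0.3485 -0.0679 -0.5698  2.3406  0.7691  0.2915 -2.6344] tilt [0.0009 0.6846 0.0011] missing [ 9.7616  2.3401 51.2828] [-0.0006 -0.1346 -0.0013]
lip rel hinge [ 18.9394  -2.3174 -71.4984] r 73.96435138286706 angle 1.3118504359511163
```

View pics/w8.png

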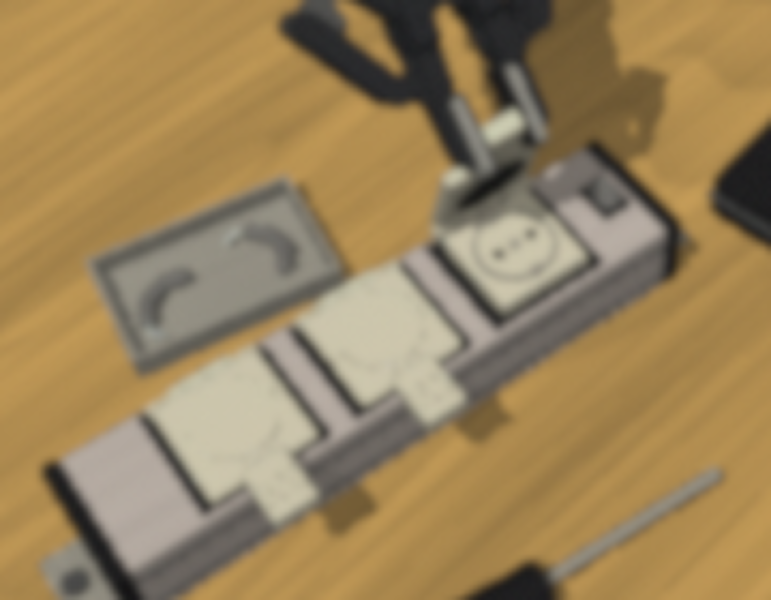

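The cover is open about 1.3 rad at a lip radius of 74 mm, as expected, and the other covers are shut. Joint 7 is close to its limit, so I'll ease the tilt back a little and recheck.

apply_moves:
  steps:
    - {"twist": [0,-0.03,0],"linear": [-0.0008,0,0],"grip": 0.1}
    - {"twist": [0,-0.03,0],"linear": [-0.0008,0,0],"grip": 0.1}
    - {"twist": [0,0,0],"linear": [0,0,0],"grip": 0.1}
    - {"twist": [0,0,0],"linear": [0,0,0],"grip": 0.1}
    - {"twist": [0,0,0],"linear": [0,0,0],"grip": 0.1}

```text
t: 17.95
position: [575.1, 5.2, 112.4]
tcp_rot: [0.023, 0.949, -0.071, 0.307]
contact_force: [2.0, -1.9, -13.1]
grip_width: 0.236
```

```bash
python3 -c "
from h import *
from cell import ctrl
s=ctrl.sense();arc(s,.55);print(s['joint_vel'])
g=Ro.from_quat([*s['tcp_rot'][1:],s['tcp_rot'][0]]).apply([-3,0,-28])+s['position'];h=np.array([537.4,8.3,61.5])
d=RD.inv().apply(g-h);print('lip rel hinge',d,'angle',np.arctan2(-d[2],d[0]))
n=ctrl.grab_frame('scene')['frame'];s0=cv2.imread('pics/scene0.png')
for k,c in(('M',(282,239)),('R',(247,263))):
    r=9;g=[cv2.cvtColor(x,cv2.COLOR_BGR2GRAY)[c[1]-r:c[1]+r,c[0]-r:c[0]+r] for x in(s0,n)]
    print(k,cv2.findTransformECC(g[0],g[1],np.eye(2,3,dtype=np.float32),cv2.MOTION_TRANSLATION,(3,200,1e-6),None,3)[1][:,2])
    big=cv2.resize(cv2.cvtColor(n,cv2.COLOR_BGR2GRAY),None,fx=8,fy=8,interpolation=cv2.INTER_CUBIC);t=cv2.resize(cv2.cvtColor(s0,cv2.COLOR_BGR2GRAY),None,fx=8,fy=8,interpolation=cv2.INTER_CUBIC)[8*(c[1]-8):8*(c[1]+10),8*(c[0]-8):8*(c[0]+9)]
    m=cv2.matchTemplate(big[8*(c[1]-14):8*(c[1]+16),8*(c[0]-14):8*(c[0]+15)],t,cv2.TM_CCOEFF_NORMED);_,v,_,l=cv2.minMaxLoc(m);print(v,np.array(l)/8-6)
"
```

```text
t 17.95 pos [575.0762   5.1619 112.3541] plan [615.4726  -3.4995  79.6472] F [  2.0196  -1.8862 -13.1358] M [-0.1053  1.385  -0.173 ] grip 0.236
joints [ 0.3189 -0.0554 -0.5282  2.2986  0.5625  0.3495 -2.4165] tilt [ 0.0003  0.6257 -0.0001] missing [14.2715  2.5411 50.6606] [-0.0003 -0.0757 -0.    ]
[ 0.012  -0.0029 -0.0132 -0.0004 -0.0101 -0.0008  0.0062]
lip rel hinge [ 18.8925  -2.5196 -71.7932] angle 1.3134784787085296
M [0.6201 2.4394]
0.9538697004318237 [0.125 1.875]
R [0.5337 1.6803]
0.9649825096130371 [0.375 1.5  ]
```

```bash
python3 -c "
from cell import ctrl
print(ctrl.hand_in())"
```

```text
the job is handed in; nothing more can be done
None
```

I tapped all three sockets fully home. The left one, by the switch end and the hearing-aid case, came back up and is the loose one. I pinched its cover by the lip, swung it open, and handed the job in at about 18 s with the gripper still holding it.

**Last checks**
- **Loose cover:** open about 1.31 rad (75°), worked out from the gripper pose, with the lip at the expected 74 mm from the hinge. The jaws were stopped on the lip at an opening of 0.24. The outside force was about 13 N, the arm was nearly still, and all joints were inside their ranges.
- **Other two sockets:** each was pressed onto its hard stop at 23 to 31 N, and their covers were shut in the last picture. Their lips had dropped in the scene camera, by 1.9–2.4 px for the middle one and 1.5–1.7 px for the right one. Full travel is about 2.1–2.2 px, so the right one reads a bit short. I judged it home because it hit its stop at the same height as the others.
- **Things by the strip:** nothing touched them, and those in the last pictures looked unmoved. I did not measure their positions again.

**What disagreed with the text**
- The shut fingertips made contact about 15 mm behind the TCP, not 17 mm ahead of it. I found the covers by feeling for contact and used that offset from then on.
- The sound sockets gave only about 2.5 to 4 N while moving, not 5 N. Force could not tell them apart, so I identified the loose one from the images.

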